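# Gauge the machined parts and box them

### The arm

A 6-joint arm with a two-finger parallel gripper is mounted at the origin on the work surface. World frame = base frame: x ahead of the robot, y to its left, z up, the work surface at z = 0. Lengths are in mm, angles in rad, forces in N, time in s.
With the tool pointing down it reaches from about 300 to 950 mm from the base axis. Payload 3.1 kg.
Tool frame: the origin (TCP) lies on the mounting face of the last link; the fingertips stand 173 mm ahead of it and the grasp point (between the pads) lies 155 mm ahead of it (robot.grasp_offset is the distance from the TCP to the grasp point, in mm); z points along the fingers, y is the line along which they close (so a half turn about z gives the same grasp; the last joint's range is limited). The gripper opens to 85 mm and grips with 20 to 120 N. Pads are 22 mm wide; open, the fingers measure 114 mm over their backs; the gripper's body (76 mm by 85 mm) begins 54 mm behind the grasp point. The pads swing forward as they close: fully open they stand 13 mm farther back than shut.
Start: joints at [1.205, 0.308, 1.634, -0, 1.2, -0.07], TCP at [182.217, 597.855, 404.672] pointing down, gripper open.
Joint ranges: [-3.06, 3.06], [-0.79, 1.96], [0.05, 2.63], [-1.19, 4.34], [0.05, 2.64], [-2.94, 2.94]. Speed limits (rad/s): [2.79, 2.79, 3.14, 3.14, 3.14, 3.14].

### API

Orientations are given as a unit quaternion [w, x, y, z].
In Python, from cell import robot, camera, camera_params, workorder, finder, current_time_s, current_q, current_joint_vel, current_tau, current_eef_pos, current_tool_rot, current_force, current_moment, current_gripper_width, current_finger_force gives the robot as it stands. Calls block until the motion is done:
- robot.reach(position, orientation): joint-space move of the TCP to a pose.
- robot.line_to(position, rotation=None, velocity=150): straight line of the TCP; rotation=None keeps the orientation; velocity is the mean speed in mm/s.
- robot.move_j(angles): joint-space move.
- robot.command_gripper(opening, strength=None): finger opening in mm; strength is the grip in N (None keeps the last); returns when the fingers have stopped.
- robot.dwell(seconds).
- robot.solve_ik(position, orientation): joint angles nearest the present ones, or None.
- camera(name): name is "side" or "top"; returns the picture (480x640x3 uint8, red, green, blue); there is no depth.
- camera_params(name): a dict with "intrinsics" (3x3 intrinsics, pixels), "rvec" (rotation vector, rad) and "tvec" (3), from world to camera coordinates, as OpenCV has them. Camera axes: x right, y down, z forward; pixel columns grow to the right and rows downward; lengths in mm; the calibration is good to about 2 mm. A picture is of the moment at which its call begins. camera_params takes no time and is no camera call.
A pose or a line that the arm cannot do raises robot.IKError and nothing moves.
- workorder.hand_in(): hands the job in; it is judged then, once.
Trained networks look in the newest picture that a camera, given by its name, has taken for a name from the list of things; names that differ only in an ending like _2 or _b are one class to them, and where a whole thing is asked for, a point or a joint stands for the part that bears it (a point fixed in the world has none). Each returns a list of dicts, best first, with "p" (0 to 1); they miss things now and then, are a little off and sometimes report something else, mostly with a low value. They report only what shows in the picture. A call takes as long as a camera call. They do not tell look-alikes from the thing itself.
- finder.find_in(camera, label): "at" ([x, y, z] in mm, in the coordinates of the camera as it stood for that picture, good to about 4 mm: the middle of the surface that is visible of it).
- finder.spot_point(camera, label): "at" ([x, y, z] in mm, in the coordinates of the camera as it stood for that picture, good to about 4 mm: a listed point, or the origin of a listed thing).
Readings, each from a call of its own:
- current_time_s(): time.
- current_q(): joint angles.
- current_joint_vel(): joint speeds.
- current_tau(): joint torques, N m.
- current_eef_pos(): TCP position.
- current_tool_rot(): TCP orientation.
- current_force(): force on the tool from outside, world axes, zero at the start.
- current_moment(): the same for the moment, N m.
- current_gripper_width(): finger opening in mm.
- current_finger_force(): force on a finger pad.
Only numpy, scipy, OpenCV 4.12 (cv2) and the standard library are available. Lean on these libraries where they do the work, as an engineer would, in place of code of your own. Each camera call takes 0.05 s, during which the arm holds its last target. There are 200 camera calls.

### The job

Two or three of four kinds of machined part stand on the bench: gauge each one, narrowest base first and widest last, by standing it on the caliper's bed, letting go of it and sliding the jaws gently shut until both press squarely on its base (the rectangular block across its narrow width, the square mount across two flats). Put the gauged parts upright into the compartment of the parts case, then slide its cover fully shut over them. Leave the tape roll, jar and pliers where they are.

Things in the scene. Friction and masses are not known exactly. Their poses are not given: they have to be found in the camera images.
- caliper: bench caliper fixed to the bench: dark steel bed plate 270 x 170 mm, its top (the bed) 8 mm above the bench. Origin on the underside at the middle of the plate (in x it reaches from -140 to +130 mm, in y -85 to +85). Local x: the sliding direction, towards the fixed jaw. The beam runs along x at local y = +58 mm, up to 26 mm high; parts are gauged on the free bed at local y about -40 mm.
- fixed_jaw (a point): fixed jaw, a bar 14 mm thick, 145 mm long across the bed (caliper's y, from -80 to +65 mm), its top 30 mm above the bench. This point is at the bottom of its gauging face, which looks to the caliper's -x and stands at caliper x = +55 mm.
- moving_jaw (a point): moving jaw, a bar of the same size, carried by the slider. This point is at the bottom of its gauging face, which looks to the caliper's +x; axes as the caliper's.
- slider (a joint): gap between the jaws in m, 0 (shut) to 0.105 (fully open); a light friction slide that stays where it is left. The moving jaw's face is at caliper x = 55 mm minus the gap.
- slider_post (a point): centre of the top of the upright steel thumb post on the slider, diameter 22 mm, 46 mm tall, its top 88 mm above the bench, over a grey housing 40 x 56 mm whose top is 42 mm above the bench. The post stands 30 mm behind (caliper -x of) the moving jaw's face, at caliper y = +66 mm. Push or pinch it to slide the jaw.
- case: grey parts case fixed to the bench, 220 (x) x 300 (y) x 78 mm high, walls 5 mm. Origin under its middle. Its -x half is one open compartment, its +x half is a closed deck on which the open cover parks. Black guide strips 6 mm high run along x on both y ends.
- case_in (a point): centre of the compartment's floor, 5 mm above the bench; axes as the case's. The inside measures 105 mm (x) by 290 mm (y) and is 73 mm deep.
- cover (a joint): how far the cover is open in m: 0 fully shut over the compartment, 0.108 fully open (parked on the deck, towards the case's +x). A light friction slide.
- cover_ridge (a point): centre of the top of the black ridge on the clear cover (cover 110 x 282 x 4 mm, its top 82.5 mm above the bench): 12 mm thick along the sliding direction, 90 mm long across it, 24 mm high, its top 106.5 mm above the bench. Pinch or push it to slide the cover.
- block: milled aluminium part, may be absent: rectangular base 80 (x) x 46 (y) x 18 mm high, on it a rectangular grip boss 40 (x) x 24 (y) x 50 mm high. Narrowest base (46 mm between the jaws). z axis up when upright; 68 mm tall in all. Origin at the centre of its underside.
- small_bush: turned aluminium part, may be absent: round base of diameter 54 mm, 18 mm high, on it a round boss of diameter 28 mm, 50 mm high. Second narrowest. z axis up when upright; 68 mm tall in all. Origin at the centre of its underside.
- square_mount: milled aluminium part, may be absent: square base 62 x 62 x 18 mm high (flats across x and y), on it a round boss of diameter 30 mm, 50 mm high. Third. z axis up when upright; 68 mm tall in all. Origin at the centre of its underside.
- large_bush: turned aluminium part, may be absent: round base of diameter 70 mm, 18 mm high, on it a round boss of diameter 36 mm, 50 mm high. Widest. z axis up when upright; 68 mm tall in all. Origin at the centre of its underside.
- tape_roll: white roll of tape lying flat, diameter 76 mm, 24 mm high; bystander
- jar: small glass jar with a black cap, diameter 56 mm, 75 mm high; bystander
- pliers: pliers with orange handles lying flat, about 180 mm long; bystander
Mind the look-alikes: they are no part of the job. What is shaped like the square_mount but green or yellow is not meant.

How it is judged:
By the outcome, as a careful person would: the job done as asked, in the order asked, and still so for the second after the job is handed in, with the robot touching nothing.
Of block, small_bush, square_mount, large_bush only 2 to 3 are there at a start; the rules pass over those that are not, and their reading is None.
At some moment in a run one of block, small_bush, square_mount, large_bush may be knocked a few centimetres aside while the robot is not near it.
It also fails if it takes over 210 s, if anything falls off the work surface, if the arm or the gripper's body presses on something with over 40 N, if the wrist force passes 120 N, or if a joint passes its speed limit or range.

## Working session

There is one attempt and no reset: what is moved stays moved. The work goes in short steps, each a Python script; the robot and the scene stay as the last script left them, time stands still between calls to the robot, and variables do not carry over. Pictures are saved under pics/ and viewed, at most 14 in all, crops included, and the job is handed in when it is done.

```bash
ls; mkdir -p pics
cat > h.py <<'E'
import numpy as np, cv2
from cell import *
def cp(n):
    p=camera_params(n);K=np.array(p["intrinsics"],float);R=cv2.Rodrigues(np.array(p["rvec"],float))[0];return K,R,np.array(p["tvec"],float).ravel()
def c2w(n,a):
    K,R,t=cp(n);return R.T@(np.array(a)-t)
def w2p(n,X):
    K,R,t=cp(n);c=K@(R@np.array(X,float)+t);return c[:2]/c[2]
def pz(n,uv,z):
    K,R,t=cp(n);d=R.T@np.linalg.inv(K)@np.array([uv[0],uv[1],1.]);o=-R.T@t;return o+d*(z-o[2])/d[2]
def snap(n,f):
    im=camera(n);cv2.imwrite("pics/"+f,im[:,:,::-1]);return im
E
python3 - <<'E'
from h import *
np.set_printoptions(precision=1,suppress=True)
for n in("side","top"):
    snap(n,n+"0.png");K,R,t=cp(n);print(n,-R.T@t,R.tolist(),K[0,0])
    for l in["caliper","fixed_jaw","moving_jaw","slider_post","case","case_in","cover_ridge","block","small_bush","square_mount","large_bush","tape_roll","jar","pliers"]:
        print(l,[(round(d["p"],2),c2w(n,d["at"]).round(0).tolist(),w2p(n,c2w(n,d["at"])).round(0).tolist()) for d in finder.spot_point(n,l)[:4]])
print(current_time_s())
E
```

```text
pics
side [ -92.4 -581.3  898.2] [[0.6916610240261899, -0.7221600340234472, 0.009482251963308486], [-0.4733445375031712, -0.4631919135589683, -0.7492651066408271], [0.5454814173360547, 0.5137490987562261, -0.6622023005609495]] 583.1831275253755
caliper [(0.62, [546.0, 323.0, -3.0], [236.0, 221.0]), (0.29, [768.0, 97.0, -1.0], [367.0, 220.0])]
fixed_jaw [(0.61, [604.0, 318.0, 10.0], [255.0, 207.0]), (0.29, [378.0, 13.0, 2.0], [270.0, 328.0])]
moving_jaw [(0.63, [573.0, 321.0, 6.0], [245.0, 214.0])]
slider_post [(0.73, [548.0, 387.0, 87.0], [216.0, 180.0])]
case [(0.62, [569.0, -322.0, 1.0], [467.0, 368.0])]
case_in [(0.77, [514.0, -330.0, 4.0], [454.0, 388.0])]
cover_ridge [(0.96, [538.0, -324.0, 106.0], [469.0, 343.0])]
block [(0.37, [570.0, -324.0, 5.0], [469.0, 367.0])]
small_bush [(0.97, [485.0, 106.0, -1.0], [279.0, 278.0]), (0.65, [539.0, -324.0, 106.0], [469.0, 342.0])]
square_mount [(0.7, [773.0, 218.0, -1.0], [332.0, 198.0]), (0.67, [637.0, 119.0, -5.0], [323.0, 243.0]), (0.66, [620.0, -30.0, -3.0], [367.0, 278.0])]
large_bush [(0.67, [546.0, 385.0, 85.0], [216.0, 181.0])]
ta
[... 627 characters left out ...]
0]), (0.59, [513.0, -326.0, 6.0], [510.0, 293.0]), (0.29, [375.0, 20.0, 1.0], [336.0, 349.0])]
case [(0.8, [567.0, -317.0, -3.0], [504.0, 267.0])]
case_in [(0.63, [516.0, -325.0, 7.0], [509.0, 291.0])]
cover_ridge [(0.86, [540.0, -325.0, 104.0], [527.0, 274.0])]
block []
small_bush [(0.69, [482.0, 105.0, -0.0], [298.0, 292.0])]
square_mount [(0.87, [637.0, 123.0, -1.0], [296.0, 219.0]), (0.85, [617.0, -31.0, 2.0], [368.0, 233.0]), (0.78, [773.0, 218.0, 0.0], [258.0, 155.0]), (0.2, [769.0, 98.0, -1.0], [313.0, 161.0])]
large_bush []
tape_roll [(0.92, [772.0, 95.0, 2.0], [314.0, 159.0])]
jar [(0.66, [760.0, -115.0, 2.0], [411.0, 171.0])]
pliers [(0.91, [377.0, 19.0, -1.0], [336.0, 348.0])]
1.5
```

View pics/top0.png

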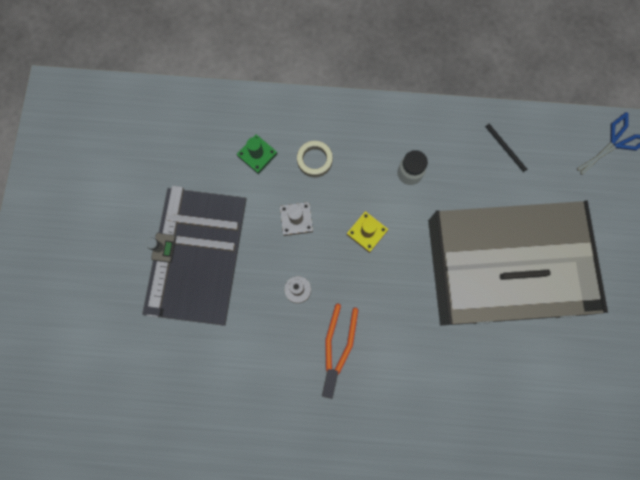

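View pics/side0.png

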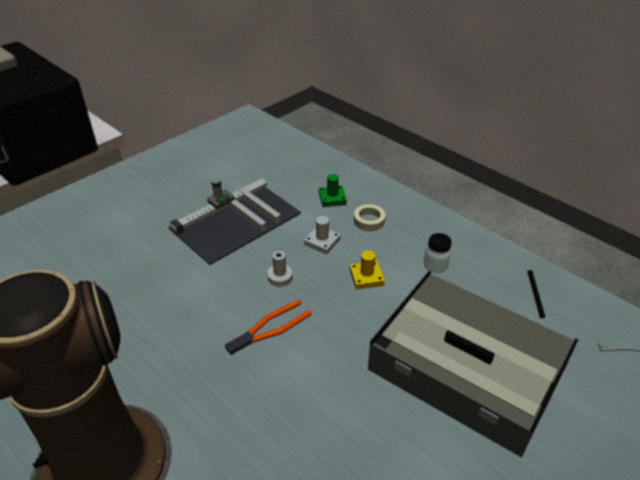

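Top view: aluminium turned bush (298,290), aluminium square mount (296,218). The green look-alike is at (257,152) and the yellow one at (368,231). The jaws are only about 30 mm open, with the post at (168,245), and the cover is nearly shut, with its ridge at (525,274). For the square mount I choose (296,218) because it is bare aluminium. An enlarged crop should confirm that and give the bush size.

Run:
```python
import cv2
a=cv2.imread("pics/top0.png");cv2.imwrite("pics/c1.png",cv2.resize(a[180:330,140:340],None,fx=4,fy=4,interpolation=cv2.INTER_CUBIC))
cv2.imwrite("pics/c2.png",cv2.resize(a[190:335,425:615],None,fx=4,fy=4,interpolation=cv2.INTER_CUBIC))
```

```text
(no output)
```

View pics/c1.png

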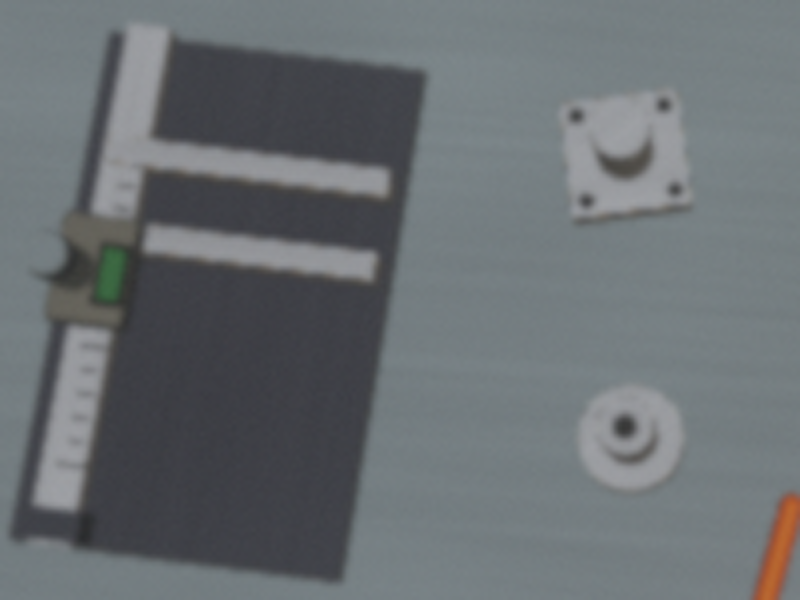

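View pics/c2.png

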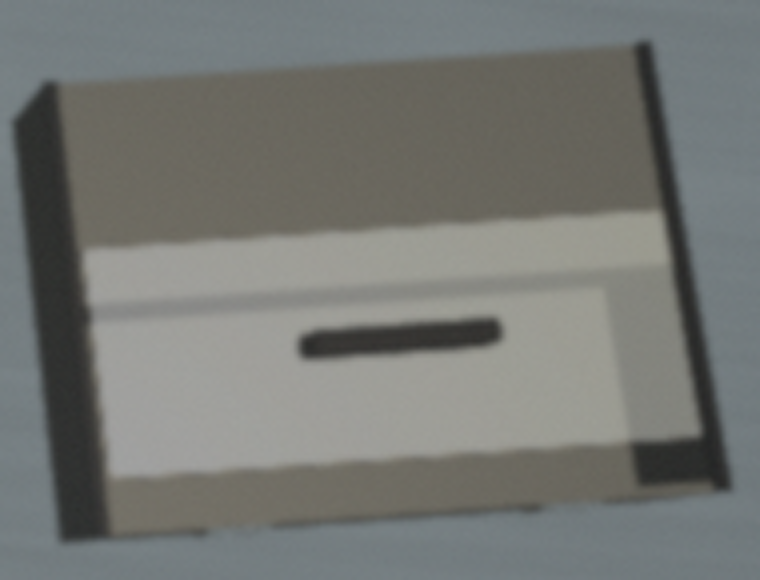

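The crop shows bare aluminium on the square mount (crop (625,155)) and the bush (630,438). The bush spans about 26 px, or 54 mm, so it is the small bush. The case crop shows no part inside, and the cover is about 26 mm open.

Run:
```python
from h import *
from scipy.optimize import least_squares
np.set_printoptions(precision=1,suppress=True)
f=lambda x,y,o=(140,180):np.array([o[0]+x/4-.4,o[1]+y/4-.4])
P=[(f(113,32),8),(f(428,72),8),(f(343,580),8),(f(12,540),8)]
L=np.array([[130,85],[130,-85],[-140,-85],[-140,85]],float)
W=np.array([pz("top",p,z)[:2] for p,z in P]);print(W)
def fit(L,W):
    r=least_squares(lambda v:(L@np.array([[np.cos(v[2]),np.sin(v[2])],[-np.sin(v[2]),np.cos(v[2])]])+v[:2]-W).ravel(),[*W.mean(0),0]);return r.x,np.round(r.fun,1)
c,res=fit(L,W);print("caliper",c.round(4),res)
def loc(p):
    a=c[2];d=np.array(p[:2])-c[:2];return np.array([np.cos(a)*d[0]+np.sin(a)*d[1],-np.sin(a)*d[0]+np.cos(a)*d[1]])
for n,p in dict(fR=f(389,196),fL=f(160,168),mR=f(378,250),mL=f(147,225)).items():print(n,loc(pz("top",p,30)))
g=lambda x,y:f(x,y,(425,190))
# case: rim without strips / strip outer corners
for n,p,z in [("farL",g(52,82),84),("farR",g(650,42),84),("nearR",g(732,488),84),("nearL",g(108,536),78),("nearLout",g(60,540),78),("ridgeL",g(300,345),106.5),("ridgeR",g(501,330),106.5)]:print(n,pz("top",p,z))
# mount corners at base top z=18
m=np.array([pz("top",f(*q),18)[:2] for q in [(560,106),(674,90),(692,206),(575,221)]]);print(m,m.mean(0),np.linalg.norm(np.diff(m,axis=0),axis=1),[np.degrees(np.arctan2(*(m[i+1]-m[i])[::-1])) for i in range(3)])
e=np.array([pz("top",f(*q),18)[:2] for q in [(578,438),(684,438),(631,386),(631,491)]]);print(e,e.mean(0))
# triangulate boss tops top/side from finder centre surfaces
for l in("small_bush","square_mount"):
  for n in("side","top"):
    camera(n);print(l,n,[c2w(n,d["at"]).round(0) for d in finder.find_in(n,l)[:3]])
```

```text
[[681.8 399.3]
 [672.7 230.2]
 [405.9 244.1]
 [413.  412.6]]
caliper [548.3 321.3  -0. ] [ 0.6  0.4  1.3 -0.3 -1.6 -0.7 -0.2  0.6]
fR [ 55.3 -79.6]
fL [55.  39.1]
mR [ 26.8 -78.7]
mL [24.8 40.1]
farL [ 655.  -158.4   84. ]
farR [ 697.8 -450.8   84. ]
nearR [ 482.5 -483.1   84. ]
nearL [ 438.3 -192.8   78. ]
nearLout [ 434.7 -170.4   78. ]
ridgeL [ 531.1 -272.8  106.5]
ridgeR [ 545.3 -366.2  106.5]
[[656.8 157.8]
 [670.   99.1]
 [608.8  84.7]
 [596.3 144.2]] [633.  121.4] [60.1 62.9 60.8] [np.float64(-77.31245977796131), np.float64(-166.6974367719314), np.float64(101.87620810559557)]
[[484.9 132.2]
 [489.   78.9]
 [513.2 107.9]
 [460.4 103.2]] [486.9 105.5]
small_bush side [array([478.,  94.,  18.])]
small_bush top [array([481., 105.,  17.]), array([ 565., -314.,   80.])]
square_mount side [array([627., 108.,  13.]), array([368.,  19.,  13.]), array([611., -39.,  15.])]
square_mount top [array([763., 214.,  18.]), array([611., -28.,  19.]), array([629., 122.,  17.])]
```

Run:
```python
import cv2
a=cv2.imread("pics/side0.png");cv2.imwrite("pics/c3.png",cv2.resize(a[160:310,160:360],None,fx=4,fy=4,interpolation=cv2.INTER_CUBIC))
cv2.imwrite("pics/c4.png",cv2.resize(a[265:460,360:600],None,fx=3,fy=3,interpolation=cv2.INTER_CUBIC))
```

```text
(no output)
```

View pics/c3.png

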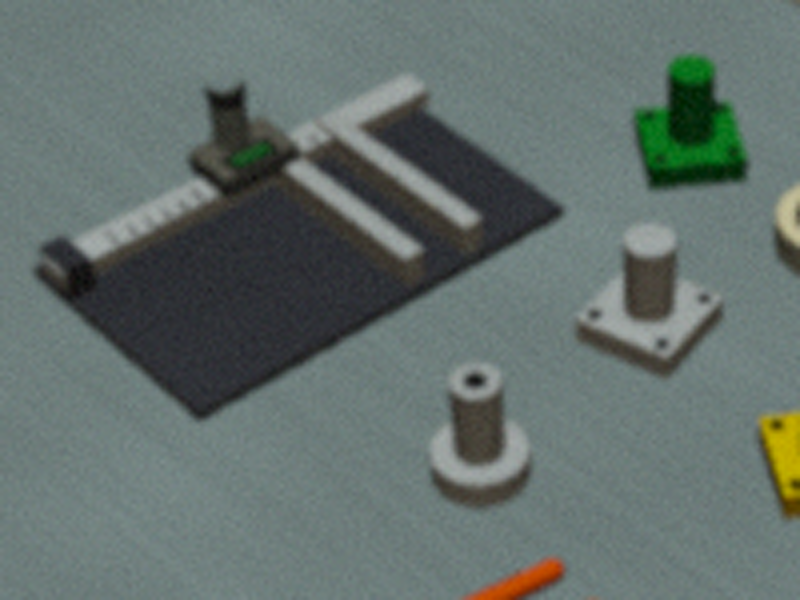

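View pics/c4.png

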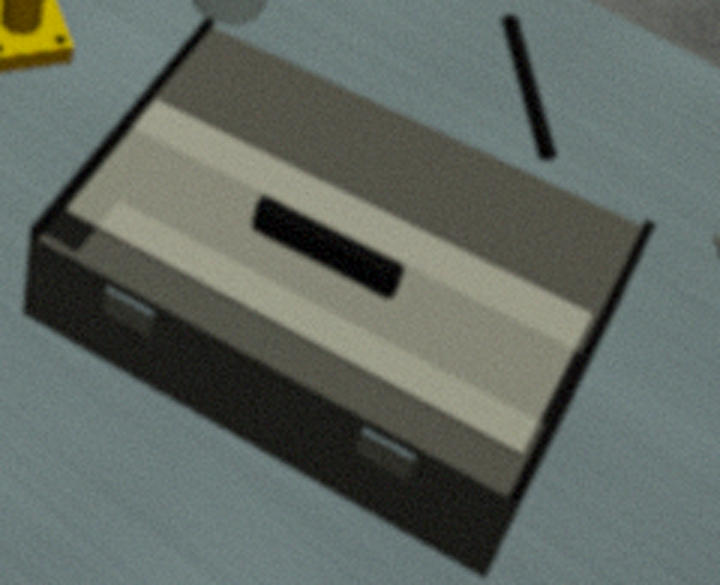

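The side crops agree with the top ones: two aluminium parts, the post at crop (228,95), and the jaws about 29 mm open. First move is opening the jaws by pinching the post.

```bash
cat >> h.py <<'E'
from scipy.spatial.transform import Rotation as Ro
CAL=(548.3,321.3,-0.0515); CASE=(568.7,-320.7,0.147)
def l2w(F,x,y):
    c,s=np.cos(F[2]),np.sin(F[2]);return np.array([F[0]+c*x-s*y,F[1]+s*x+c*y])
def w2l(F,p):
    c,s=np.cos(F[2]),np.sin(F[2]);d=np.array(p[:2])-F[:2];return np.array([c*d[0]+s*d[1],-s*d[0]+c*d[1]])
def quat(a):
    R=np.array([[-np.sin(a),np.cos(a),0],[np.cos(a),np.sin(a),0],[0,0,-1]]);return R.T if 0 else Ro.from_matrix(np.column_stack([R[0],R[1],R[2]])).as_quat(scalar_first=True)
def pick(p,a):
    "closing direction a (mod pi) with the smallest last-joint angle"
    c=[(abs(q[5]),b) for b in(a,a+np.pi,a-np.pi) if (q:=robot.solve_ik(list(p),quat(b).tolist())) is not None]
    return min(c)[1]
def over(xy,z,a,exact=False):
    p=[float(xy[0]),float(xy[1]),float(z)];b=a if exact else pick(p,a);robot.reach(p,quat(b).tolist());return b
def lin(xy,z,v=150): robot.line_to([float(xy[0]),float(xy[1]),float(z)],velocity=v)
def F(): return np.array(current_force())
E
cat > t1.py <<'E'
from h import *
np.set_printoptions(precision=1,suppress=True)
a=CAL[2];p=l2w(CAL,-4.2,66)
print(quat(0),Ro.from_quat(current_tool_rot(),scalar_first=True).as_matrix().round(2).tolist())
b=over(p,300,a);print("b",b,current_eef_pos(),current_q(),current_time_s())
robot.command_gripper(60,20);lin(p,221);print(F())
robot.command_gripper(15,20);print(current_gripper_width(),F())
u=np.array([np.cos(a),np.sin(a)]);lin(p-68*u,221,80);print(F())
robot.command_gripper(60);lin(p-68*u,320,250)
camera("top");print([c2w("top",d["at"]).round(0) for d in finder.spot_point("top","slider_post")[:2]])
snap("side","s1.png");print([c2w("side",d["at"]).round(0) for d in finder.spot_point("side","slider_post")[:2]],current_time_s())
for n in("side","top"):print([c2w(n,d["at"]).round(0) for d in finder.spot_point(n,"small_bush")[:2]])
E
python3 t1.py
```

```text
[0.  0.7 0.7 0. ] [[-0.96, 0.29, 0.0], [0.29, 0.96, -0.0], [-0.0, -0.0, -1.0]]
b -0.0515 [546.8 388.5 300.5] [0.6 0.5 1.6 0.  1.1 0.6] 3.5
[-0.4  0.4  0.2]
21.373083892542173 [-0.7 -0.5  4.8]
[-1.5 -0.4  9.2]
[array([478., 391.,  88.])]
[array([478., 387.,  88.])] 7.1833
[array([484., 104.,  -1.])]
[array([634., 121.,  -1.])]
```

```bash
cat >> h.py <<'E'
U=np.array([np.cos(CAL[2]),np.sin(CAL[2])])
def post(gap): return l2w(CAL,25-gap,66)
def grasp(xy,a,z=203,w=60,hi=320):
    b=over(xy,hi,a);robot.command_gripper(w,40);lin(xy,z,200);robot.command_gripper(10,50)
    print("width",current_gripper_width());lin(xy,hi,200);print("held",current_gripper_width(),F().round(1));return b
def place(xy,a,z,w=55,hi=320,exact=True):
    over(xy,hi,a,exact);lin(xy,z+30,200);lin(xy,z,50);print("placed",F().round(1));robot.command_gripper(w,40);lin(xy,hi,200)
def jaw_shut(gap0,gapx,fmax=6):
    over(post(gap0),300,CAL[2]);robot.command_gripper(60,20);lin(post(gap0),221);robot.command_gripper(15,20)
    g=gapx+5;lin(post(g),221,60);robot.dwell(.2);f0=F()[:2]@U;f=0
    while g>gapx-8 and abs(f)<fmax:
        g-=.5;lin(post(g),221,15);robot.dwell(.1);f=F()[:2]@U-f0;print(round(g,1),round(f,1),end="; ")
    print("gap cmd",g,"f",f);robot.dwell(.3);return g
def jaw_open(g,gap0):
    "opens the pinched post's jaw to gap0 and leaves it"
    lin(post(gap0),221,80);robot.command_gripper(60);lin(post(gap0),320,250)
E
cat > t2.py <<'E'
from h import *
np.set_printoptions(precision=1,suppress=True)
b=grasp((485.5,105),CAL[2]);t=l2w(CAL,20,-40)
place(t,b,211.5)
for n in("top","side"):
    snap(n,n+"2.png");print([c2w(n,d["at"]).round(0) for d in finder.spot_point(n,"small_bush")[:2]])
print(t,current_time_s())
jaw_shut(97,54)
snap("side","s2b.png");snap("top","t2b.png")
print(current_time_s())
E
python3 t2.py
```

```text
width 26.48978240099688
held 26.77144320389579 [-0.1 -0.3 -2.8]
placed [-3.2 -1.6  7.6]
[array([563., 281.,   8.])]
[array([566., 279.,   4.])]
[566.2 280.3] 13.8167
58.5 -1.2; 58.0 -2.2; 57.5 -2.4; 57.0 -2.6; 56.5 -2.5; 56.0 -2.9; 55.5 -2.2; 55.0 -1.9; 54.5 -2.5; 54.0 -2.4; 53.5 -2.8; 53.0 -1.8; 52.5 -3.4; 52.0 -4.8; 51.5 -6.5; gap cmd 51.5 f -6.454947717799602
22.4
```

Run:
```python
from h import *
f0=F()[:2]@U
for g in(51,50.5):
    lin(post(g),221,15);robot.dwell(.3);print(F()[:2]@U-f0)
a=snap("side","s3.png")[:,:,::-1];b=snap("top","t3.png")[:,:,::-1]
cv2.imwrite("pics/c5.png",np.hstack([cv2.resize(x,(400,400),interpolation=cv2.INTER_CUBIC) for x in(a[150:280,160:290],b[180:310,140:270])]))
```

```text
-1.4131813318016606
-2.6920322117064517
```

View pics/c5.png

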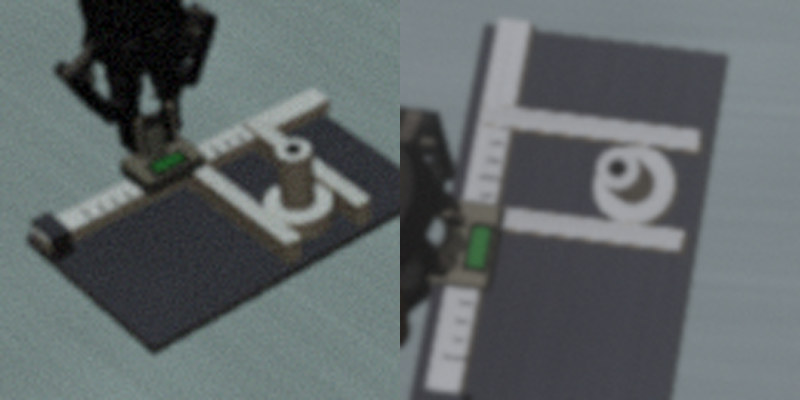

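Both views show the bush seated between both jaws, touching each. Next I open the jaws, open the cover, and put the bush in the case.

```bash
cat > t4.py <<'E'
from h import *
np.set_printoptions(precision=1,suppress=True)
jaw_open(50.5,97)
r=w2l(CASE,(538.5,-321.5));print("ridge",r);V=l2w(CASE,1,0)-l2w(CASE,0,0);p=l2w(CASE,*r)
over(p,340,CASE[2]);robot.command_gripper(50,30);lin(p,261);print(F());robot.command_gripper(5,30);print(current_gripper_width(),F())
lin(p+(51-r[0])*V,261,80);print(F(),current_gripper_width());robot.command_gripper(50);lin(p+(51-r[0])*V,340,250)
for n in("top","side"):
    camera(n)
    for l in("cover_ridge","small_bush","square_mount"):print(n,l,[(c2w(n,d["at"]).round(0),w2l(CASE,c2w(n,d["at"])).round(0)) for d in finder.spot_point(n,l)[:3]])
print(current_time_s(),l2w(CAL,28,-40))
E
python3 t4.py
```

```text
ridge [-30.    3.6]
[ 0.2 -0.1 -0. ]
11.394136892904163 [0.4 0.7 5.9]
[1.6 0.3 4.2] 11.439661186260585
top cover_ridge [(array([ 618., -313.,  104.]), array([50.,  0.])), (array([546., 325.,  -2.]), array([ 72., 642.]))]
top small_bush [(array([572., 282.,   7.]), array([ 91., 595.]))]
top square_mount [(array([769., 220.,  -2.]), array([277., 505.]))]
side cover_ridge [(array([ 621., -307.,  107.]), array([54.,  6.]))]
side small_bush [(array([572., 278.,   6.]), array([ 91., 592.]))]
side square_mount [(array([644., 119.,  -2.]), array([139., 424.])), (array([621., -27.,  -2.]), array([ 94., 283.])), (array([773., 218.,  -1.]), array([281., 503.]))]
31.725 [574.2 279.9]
```

```bash
cat > t5.py <<'E'
from h import *
np.set_printoptions(precision=1,suppress=True)
grasp((573.5,280),CAL[2],z=211)
place(l2w(CASE,-54,45),CASE[2]+np.pi/2,208.5,w=50,hi=360,exact=False)
lin(l2w(CASE,-20,100),400,300)
for n in("top","side"):
    snap(n,n+"5.png")
    for l in("small_bush","square_mount"):print(n,l,[(c2w(n,d["at"]).round(0),w2l(CASE,c2w(n,d["at"])).round(0)) for d in finder.spot_point(n,l)[:4]])
print(current_time_s())
a=cv2.imread("pics/top5.png");b=cv2.imread("pics/side5.png")
cv2.imwrite("pics/c6.png",np.hstack([cv2.resize(x,(400,300),interpolation=cv2.INTER_CUBIC) for x in(a[180:255,265:365],b[200:275,280:380])]))
E
python3 t5.py
```

```text
width 27.020032559284424
held 26.904931839646906 [-0.5 -1.  -2.5]
placed [-5.2  2.7 11. ]
top small_bush [(array([ 503., -284.,    3.]), array([-60.,  46.]))]
top square_mount [(array([615.,  87.,  -3.]), array([106., 396.])), (array([620., -33.,  -0.]), array([ 93., 277.])), (array([772., 219.,  -2.]), array([281., 504.]))]
side small_bush [(array([ 506., -287.,    5.]), array([-57.,  42.]))]
side square_mount [(array([620.,  82.,  -2.]), array([110., 391.])), (array([773., 220.,  -2.]), array([281., 505.])), (array([620., -31.,  -2.]), array([ 93., 279.]))]
41.4083
```

View pics/c6.png

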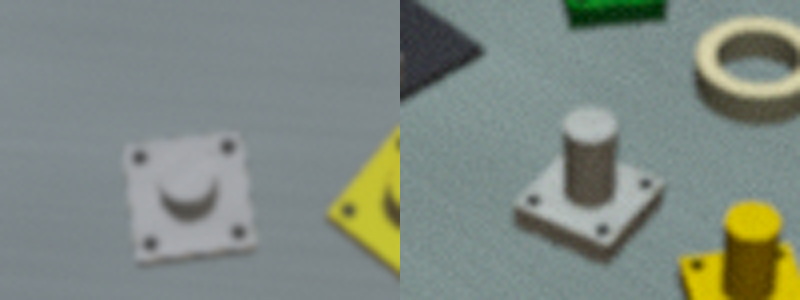

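View pics/side5.png

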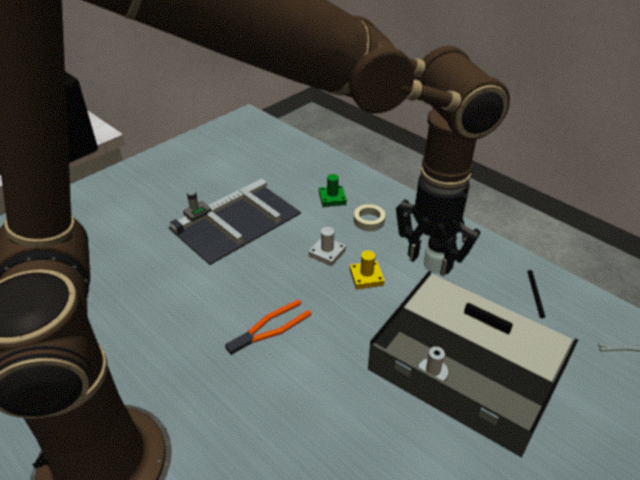

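The side view shows the bush upright in the case (435,358). The mount has been knocked to about (327,243) and still stands clear of the yellow one (368,268). I measure it anew, grasp it, and gauge it.

```bash
cat > t6.py <<'E'
from h import *
np.set_printoptions(precision=1,suppress=True)
m=np.array([pz("top",(265+x/4-.4,180+y/4-.4),18)[:2] for x,y in [(124,148),(240,132),(258,246),(138,264)]])
e=[np.arctan2(*(m[j]-m[i])[::-1]) for i,j in((0,1),(1,2),(2,3),(3,0))]
yaw=np.angle(np.mean(np.exp(4j*np.array(e))))/4;c=m.mean(0);print(c,yaw,np.degrees(e))
c=(c+np.array([617.5,84.5]))/2
b=grasp(c,yaw);t=l2w(CAL,55-31-8,-40)
place(t,b+CAL[2]-yaw,211.5)
for n in("top","side"):
    snap(n,n+"6.png");print([c2w(n,d["at"]).round(0) for d in finder.spot_point(n,"square_mount")[:3]])
print(t,current_time_s())
jaw_shut(97,62,9)
a=snap("side","s7.png")[:,:,::-1];b=snap("top","t7.png")[:,:,::-1]
cv2.imwrite("pics/c7.png",np.hstack([cv2.resize(x,(400,400),interpolation=cv2.INTER_CUBIC) for x in(a[150:280,160:290],b[180:310,140:270])]))
print(current_time_s())
E
python3 t6.py
```

```text
[613.4  86.1] 0.2201522634012681 [ -77.5 -166.9  103.1   11.8]
width 28.967363783846682
held 28.671524959572444 [-0.6  0.3 -2.9]
placed [-4.1 -1.3  8.9]
[array([562., 283.,   6.]), array([617., -33.,  -0.]), array([771., 216.,   1.])]
[array([771., 218.,  -0.]), array([621., -31.,  -4.]), array([564., 280.,   5.])]
[562.2 280.5] 48.15
66.5 -1.0; 66.0 -3.5; 65.5 -3.8; 65.0 -3.3; 64.5 -2.6; 64.0 -3.3; 63.5 -3.7; 63.0 -3.5; 62.5 -3.1; 62.0 -3.1; 61.5 -3.3; 61.0 -2.8; 60.5 -4.8; 60.0 -5.4; 59.5 -5.8; 59.0 -7.4; 58.5 -9.8; gap cmd 58.5 f -9.760638242879745
57.2917
```

View pics/c7.png

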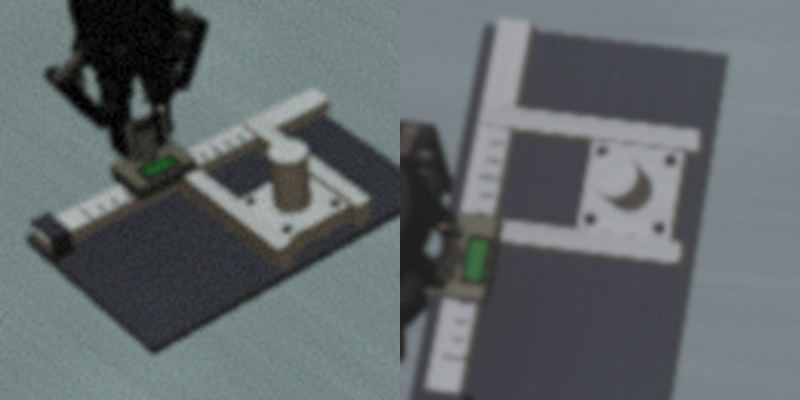

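The mount sits squarely between both jaws. Next: open the jaws, put the mount in the case, and shut the cover until it meets its stop.

```bash
cat > t8.py <<'E'
from h import *
np.set_printoptions(precision=1,suppress=True)
jaw_open(58.5,97)
b=grasp(l2w(CAL,23.5,-40),CAL[2],z=211)
place(l2w(CASE,-54,-50),CASE[2]+np.pi/2,208.5,w=50,hi=360,exact=False)
lin(l2w(CASE,20,140),400,300)
for n in("top","side"):
    snap(n,n+"8.png")
    for l in("small_bush","square_mount","cover_ridge"):print(n,l,[w2l(CASE,c2w(n,d["at"])).round(0) for d in finder.spot_point(n,l)[:4]])
print(current_time_s())
a=cv2.imread("pics/side8.png");cv2.imwrite("pics/c8.png",cv2.resize(a[265:460,360:600],None,fx=2.5,fy=2.5))
E
python3 t8.py
```

```text
width 28.667447760584352
held 28.96332200082962 [ 0.3  0.1 -3.9]
placed [-4.6  2.3 10.3]
top small_bush []
top square_mount [array([ 89., 278.]), array([277., 504.]), array([130., 626.])]
top cover_ridge [array([52.,  1.])]
side small_bush [array([-57.,  46.]), array([ 71., 640.])]
side square_mount [array([282., 503.]), array([-52., -51.]), array([ 93., 283.]), array([-142.,  360.])]
side cover_ridge []
67.875
```

View pics/c8.png

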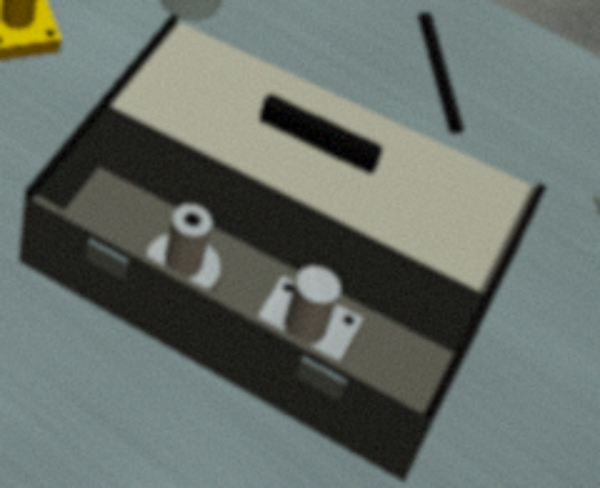

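Both parts stand upright in the compartment (bush at crop (188,240), mount at (315,305)). Now I shut the cover.

```bash
cat > t9.py <<'E'
from h import *
np.set_printoptions(precision=1,suppress=True)
V=l2w(CASE,1,0)-l2w(CASE,0,0);P=lambda x:l2w(CASE,x,3.6)
over(P(51),340,CASE[2]);robot.command_gripper(50,40);lin(P(51),261);robot.command_gripper(5,40);print(current_gripper_width())
x=-48.;lin(P(x),261,80);robot.dwell(.2);f0=F()[:2]@V;f=0
while x>-64 and abs(f)<12:
    x-=1;lin(P(x),261,15);robot.dwell(.1);f=F()[:2]@V-f0;print(x,round(f,1),end="; ")
robot.command_gripper(50);lin(P(x),340,250);lin(l2w(CASE,60,160),420,300)
for n in("top","side"):
    snap(n,n+"9.png");print(n,[w2l(CASE,c2w(n,d["at"])).round(0) for d in finder.spot_point(n,"cover_ridge")[:2]])
print(current_time_s())
a=cv2.imread("pics/top9.png");b=cv2.imread("pics/side9.png")
cv2.imwrite("pics/c9.png",np.hstack([cv2.resize(q,(400,300),interpolation=cv2.INTER_CUBIC) for q in(a[190:340,420:620],b[270:450,360:600])]))
E
python3 t9.py
```

```text
11.098206459589315
-49.0 0.3; -50.0 1.2; -51.0 0.0; -52.0 1.7; -53.0 0.8; -54.0 1.5; -55.0 1.6; -56.0 2.3; -57.0 3.6; -58.0 6.2; -59.0 8.1; -60.0 9.7; -61.0 13.0; top [array([-142.,  364.])]
side [array([-58.,   0.])]
78.825
```

View pics/c9.png

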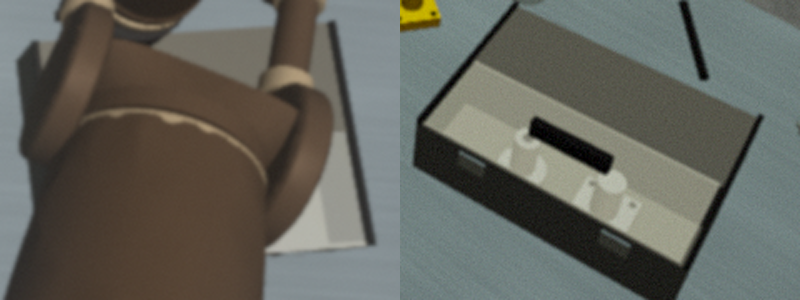

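The cover is flush with the case's near edge, met a firm stop, and both parts stand under it.

```bash
python3 -c "
from cell import *
print(workorder.hand_in())"
```

```text
the job is handed in; nothing more can be done
None
```

I gauged the small bush and then the square mount (the only two parts present), stood both upright in the case, slid the cover shut to its stop, and handed the job in after about 79 s of robot time; no verdict came back.

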